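# Open the coating bench's main gate valve and back it off a quarter turn

### The job

Open the larger of the two gate valves on the bench: take its handwheel by the upright crank knob and wind it anticlockwise (seen from above) until you feel it come up against its open stop, then wind it back clockwise a quarter turn so that it cannot seize, and let go. Leave the smaller valve as it is set.

Things in the scene. Friction and masses are not known exactly. Their poses are not given: they have to be found in the camera images.
- main_valve (a joint): Angle of the larger valve's handwheel, in radians: 0 is fully shut, it grows as the wheel is wound anticlockwise seen from above (opening), and the hard open stop is at 18.85 (three turns). At the start the wheel stands 1.1 to 1.7 turns short of the open stop. It turns with light friction (about 0.08 N m, under 2 N at the knob) and stays where it is left.
- main_valve_hub (a point): Centre of the larger valve's handwheel, fixed, on its upright turning axis. The valve is a brass body about 80 mm high with a horizontal pipe through it, standing on an aluminium foot plate 85 x 170 mm; its dark steel handwheel has three spokes, is 112 mm across, lies level with its rim's mid-plane at this point, 104 mm above the bench, and the rim's top is 6 mm higher. z points up.
- main_valve_knob (a point): A point on the axis of the larger valve's crank knob, 36 mm above the wheel's mid-plane (140 mm above the bench). The knob is an upright black plastic handle, 24 mm in diameter, 45 mm tall, standing on the wheel's rim 50 mm from the hub's axis, from 9 mm above the wheel's mid-plane to 54 mm above it (158 mm above the bench). It spins freely on its own pin, so it can be held with the hand's direction kept while the wheel is cranked round. This point goes round with the wheel.
- side_valve_knob (a point): The crank knob of the smaller valve, to be left alone: the same kind of valve, with a handwheel 72 mm across 72 mm above the bench and a black knob 14 mm in diameter that reaches 109 mm above the bench. The point is on the knob's axis, 30 mm from its wheel's axis and 98 mm above the bench.
Mind the look-alikes: they are no part of the job. Leave any green look-alike of the part that bears main_valve alone.

How it is judged:
By the outcome, as a careful person would: the job done as asked, in the order asked, and still so for the second after the job is handed in, with the robot touching nothing.
It also fails if it takes over 58 s, if anything falls off the work surface, if the arm or the gripper's body presses on something with over 40 N, if the wrist force passes 120 N, or if a joint passes its speed limit or range.

### The arm

A 7-joint arm with a two-finger parallel gripper is mounted at the origin on the work surface. World frame = base frame: x ahead of the robot, y to its left, z up, the work surface at z = 0. Lengths are in mm, angles in rad, forces in N, time in s.
With the tool pointing down it reaches from about 350 to 900 mm from the base axis. Payload 7.2 kg.
Tool frame: the origin (TCP) lies on the centre line of the jaws, within the pads' length; the fingertips stand 17 mm ahead of it and the grasp point (between the pads) lies 2 mm behind it; z points along the fingers, y is the line along which they close (so a half turn about z gives the same grasp; the last joint's range is limited). The gripper opens to 85 mm and grips with 20 to 120 N. Pads are 22 mm wide; open, the fingers measure 114 mm over their backs; the gripper's body (76 mm by 85 mm) begins 54 mm behind the grasp point. The pads swing forward as they close: fully open they stand 13 mm farther back than shut.
Start: joints at [-1.271, 0.411, -0.013, 1.596, 0.006, 1.134, -0.082], TCP at [224.736, 583.2, 248.297] pointing down, gripper open.
Joint ranges: [-2.95, 2.95], [-0.29, 1.99], [-1.47, 1.44], [0.14, 2.54], [-1.03, 4.17], [0.13, 1.85], [-2.86, 2.86]. Speed limits (rad/s): [2.39, 2.39, 3.01, 3.01, 3.14, 3.14, 3.14].

### API

Orientations are given as a unit quaternion [x, y, z, w].
In Python, from bench import arm gives the robot as it stands.
- The arm moves only by the tool apply_moves, never from a script. Its argument "series" is text: rows parted by semicolons, each of 6 numbers parted by spaces: the shift along the tool's x, y, z in units of 2 cm (1.0 is 2 cm), then the turn, a rotation vector about the tool's x, y, z in units of 90 degrees (1.0 is 90 degrees). In form: dx dy dz wx wy wz; .... A call has 1 to 20 rows; each row shifts and turns the commanded pose from where the row before left it, along the tool's axes as they then stand; what a row does not reach is not made up. A row lasts 1/8 s, in which the tool goes at most 62.5 mm and 10.7 degrees, less where a joint would pass 70% of its speed; a pose out of reach is approached as far as the arm can. A call with a number of a shift or a turn outside -1 to 1 is refused whole. A call with a gripper value outside its range is refused whole. "gripper" is the gripper command: -1 is fully open, 1 is shut, values between are in proportion, set as the call begins (left out, the last holds). The fingers move at their own pace and stop on an object; "force" is the grip in N (left out, the last holds). Time passes only in rows, so rows that do not move let the fingers close. It gives the time, the measured TCP pose, the force, the opening and the grip force at its end, in the units of the state.
- arm.sense(): the state, without advancing time (a new reading comes with each control period).
- arm.snapshot(name): name is "side" or "top" or "wrist"; returns a dict with "img" (480x640x3 uint8, red, green, blue), "mtx" (3x3 intrinsics, pixels), "view" (4x4, takes a point from world to camera coordinates). Camera axes: x right, y down, z forward; pixel columns grow to the right and rows downward; lengths in mm; the calibration is good to about 2 mm. A picture is of the moment at which its call begins. There is no depth.
- arm.sign_off(): hands the job in; it is judged then, once.
The state is a dict: "time": time; "qpos": joint angles; "joint_velocities": joint speeds; "joint_torque": joint torques, N m; "eef_pos": TCP position; "tool_rot": TCP orientation; "wrist_force": force on the tool from outside, world axes, zero at the start; "torque": the same for the moment, N m; "grip_width": finger opening in mm; "grasp_force": force on a finger pad.
Only numpy, scipy, OpenCV 4.12 (cv2) and the standard library are available. Lean on these libraries where they do the work, as an engineer would, in place of code of your own. Each camera call takes 0.05 s, during which the arm holds its last target. There are 200 camera calls.

## Working session

There is one attempt and no reset: what is moved stays moved. The work goes in short steps, Python scripts to look and compute and a tool call to move; the robot and the scene stay as the last step left them, time stands still between calls to the robot, and variables do not carry over. Pictures are saved under pics/ and viewed, at most 10 in all, crops included, and the job is handed in when it is done.

Besides the shell and the picture viewer there is one more tool, called as name(argument=value, ...) on one line, values as JSON. apply_moves: Moves the arm, as the interface text tells. Shifts and turns lie within -1 to 1; 1 stands for 2 cm of shift or 90 degrees of turn. Its arguments: {"type":"object","properties":{"series":{"type":"string"},"gripper":{"type":"number"},"force":{"type":"number"}},"required":["series"]}

```bash
mkdir -p pics; python3 - <<'E'
from bench import arm
import cv2,pickle
d={}
for n in("top","side"):
    s=arm.snapshot(n);d[n]=s;cv2.imwrite(f"pics/{n}0.png",s["img"][:,:,::-1])
pickle.dump(d,open("s0.pkl","wb"))
s=arm.sense();print(s["time"],s["eef_pos"],s["tool_rot"],s["wrist_force"],s["grip_width"])
E
```

```text
0.1 [224.60635579 582.7777336  247.52797385] [ 1.82863128e-01  9.83138101e-01 -7.37125169e-04 -8.74523506e-05] [-0.37624833 -0.58520933  0.55494309] 85.75960221080312
```

View pics/top0.png

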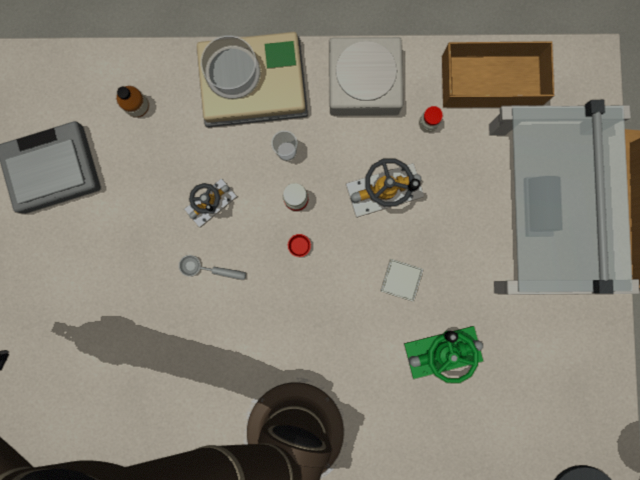

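View pics/side0.png

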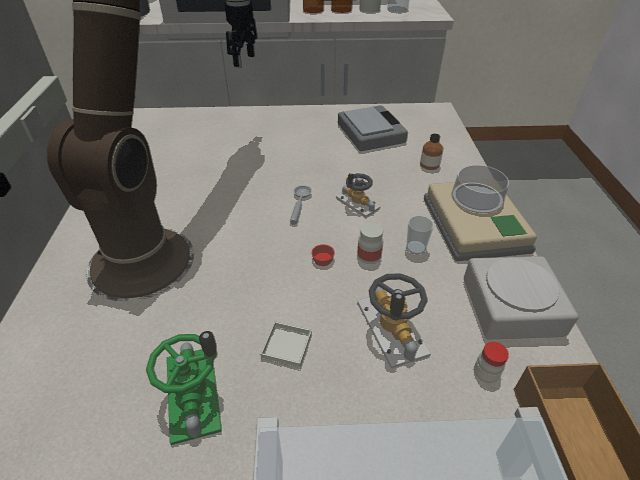

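The top picture shows the main valve's wheel centred near (390,183) with its knob at (414,185). The side valve is at (205,198) and the green look-alike at (453,357). I'll enlarge the main valve in both views.

```bash
cat > h.py <<'E'
import numpy as np
def ray(s,u,v,z):
    "world point on pixel ray at height z"
    R=s["view"][:3,:3];t=s["view"][:3,3];c=-R.T@t
    d=R.T@np.linalg.inv(s["mtx"])@[u,v,1]
    return (c+d*(z-c[2])/d[2]).round(1)
def proj(s,p):
    q=s["view"][:3,:3]@p+s["view"][:3,3];q=s["mtx"]@q;return (q[:2]/q[2]).round(1)
E
python3 - <<'E'
import pickle,cv2,numpy as np
from h import *
d=pickle.load(open("s0.pkl","rb"));t=d["top"];s=d["side"]
print(ray(t,390,183,104),ray(t,414.5,184.5,158),ray(s,398,296,104),ray(s,398,294,158))
print("side",ray(t,205,198,72),-t["view"][:3,:3].T@t["view"][:3,3])
a=cv2.resize(t["img"][140:230,340:440],None,fx=4,fy=4,interpolation=2)
b=cv2.resize(s["img"][260:350,350:450],None,fx=4,fy=4,interpolation=2)
cv2.imwrite("pics/c.png",np.hstack([a,b])[:,:,::-1])
E
```

```text
[ 562.3 -218.   104. ] [ 548.6 -263.4  158. ] [ 565.3 -217.9  104. ] [ 551.9 -258.4  158. ]
side [536.9 198.6  72. ] [ 335.24926861  -73.83949494 1322.73474304]
```

View pics/c.png

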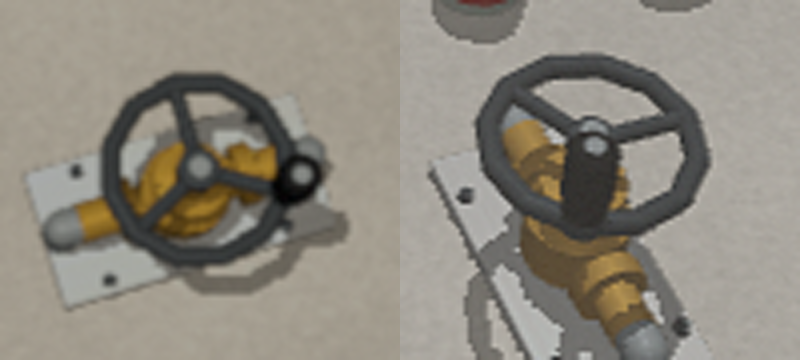

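The two views agree to about 3 mm. The hub is near (563,-218) and the knob near (550,-265), about 50 mm apart as the task says. I'll align the tool with the world axes (tool x = +Y, tool y = +X) and move across.

apply_moves(series="0 0 -0.3 0 0 0.1094;0 0 -0.3 0 0 0.1094;0 0 -0.3 0 0 0.1094;0 0 -0.3 0 0 0.1094;0 0 -0.3 0 0 0.1094;0 0 0 0 0 0.1094;0 0 0 0 0 0.1094;-1 0.38 0 0 0 0;-1 0.38 0 0 0 0;-1 0.38 0 0 0 0;-1 0.38 0 0 0 0;-1 0.38 0 0 0 0;-1 0.38 0 0 0 0;-1 0.38 0 0 0 0;-1 0.38 0 0 0 0;-1 0.38 0 0 0 0;-1 0.38 0 0 0 0;-1 0.38 0 0 0 0;-1 0.38 0 0 0 0;-1 0.38 0 0 0 0", gripper=-1)

```text
time: 2.6
eef_pos: [324.1, 321.9, 278.3]
tool_rot: [0.707, 0.707, 0.0, -0.0]
wrist_force: [0.1, 0.3, -0.2]
grip_width: 85.4
grasp_force: 0.0
```

apply_moves(series="-1 0.38 0 0 0 0;-1 0.38 0 0 0 0;-1 0.38 0 0 0 0;-1 0.38 0 0 0 0;-1 0.38 0 0 0 0;-1 0.38 0 0 0 0;-1 0.38 0 0 0 0;-1 0.38 0 0 0 0;-1 0.38 0 0 0 0;-1 0.38 0 0 0 0;-1 0.38 0 0 0 0;-1 0.38 0 0 0 0;-1 0.38 0 0 0 0;-1 0.38 0 0 0 0;-1 0.38 0 0 0 0;-1 0.38 0 0 0 0;-1 0.38 0 0 0 0;-1 0.38 0 0 0 0;-1 0.38 0 0 0 0;-1 0.38 0 0 0 0")

```text
time: 5.1
eef_pos: [475.5, -78.1, 278.3]
tool_rot: [0.707, 0.707, 0.0, -0.0]
wrist_force: [0.2, 0.1, 0.1]
grip_width: 85.4
grasp_force: 0.0
```

apply_moves(series="-1 0.38 0 0 0 0;-1 0.38 0 0 0 0;-1 0.38 0 0 0 0;-1 0.38 0 0 0 0;-1 0.38 0 0 0 0;-1 0.38 0 0 0 0;-1 0.38 0 0 0 0;-1 0.38 0 0 0 0;0 0 0 0 0 0;0 0 0 0 0 0")

```text
time: 6.35
eef_pos: [535.9, -236.5, 278.1]
tool_rot: [0.707, 0.707, -0.0, -0.0]
wrist_force: [-0.2, 0.4, -0.3]
grip_width: 85.4
grasp_force: 0.0
```

```bash
python3 - <<'E'
from bench import arm
import cv2,pickle
s=arm.snapshot("wrist");pickle.dump(s,open("w.pkl","wb"));cv2.imwrite("pics/w1.png",s["img"][:,:,::-1])
s=arm.sense();print(s["time"],s["eef_pos"],s["tool_rot"],s["qpos"],s["wrist_force"])
E
```

```text
6.4 [ 536.08540683 -236.16788211  278.15707214] [ 7.06892172e-01  7.07321220e-01  1.41436976e-04 -3.59358878e-04] [-0.27034609  0.39661203  0.82158424  1.69511339 -0.31054774  1.18659941
  0.63137119] [0.56039572 0.82246391 0.43934986]
```

View pics/w1.png

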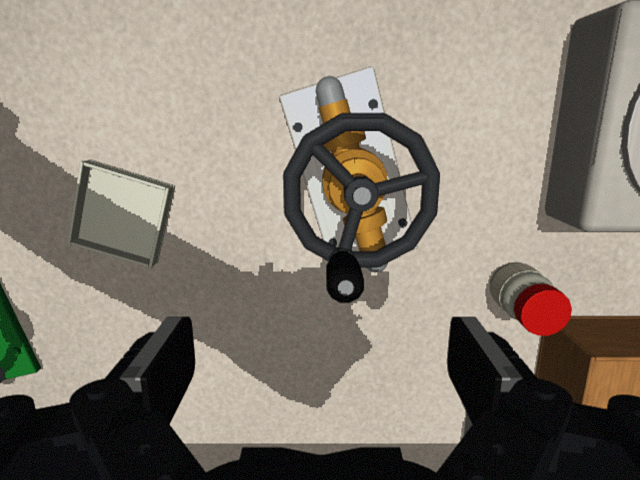

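The wrist view shows the rim spanning columns 283–440 and rows 112–268, so its centre is near (361.5,190). The knob's pin top is at (345,288), and both fingers are clear of it.

```bash
python3 - <<'E'
import pickle
from h import *
w=pickle.load(open("w.pkl","rb"))
h=ray(w,361.5,190,104);k=ray(w,345,285,158);print(h,k,ray(w,345,288,158),np.hypot(*(k-h)[:2]),np.degrees(np.arctan2(*(k-h)[1::-1])))
E
```

```text
[ 564.7 -213.5  104. ] [ 551. -263.  158.] [ 551.1 -265.   158. ] 51.36088005476543 -105.47036822818865
```

apply_moves(series="-0.7 0.375 0 0 0 0;-0.69 0.375 0 0 0 0;0 0 0.9 0 0 0;0 0 0.9 0 0 0;0 0 0.9 0 0 0;0 0 0.9 0 0 0;0 0 0.9 0 0 0;0 0 0.9 0 0 0;0 0 0.9 0 0 0;0 0 0.6 0 0 0;0 0 0 0 0 0")

```text
time: 7.78
eef_pos: [551.0, -264.4, 139.3]
tool_rot: [0.707, 0.707, -0.0, -0.001]
wrist_force: [-0.4, -0.0, 0.2]
grip_width: 85.4
grasp_force: 0.0
```

apply_moves(series="0 0 0 0 0 0;0 0 0 0 0 0;0 0 0 0 0 0;0 0 0 0 0 0;0 0 0 0 0 0;0 0 0 0 0 0", gripper=1, force=30)

```text
time: 8.52
eef_pos: [551.6, -264.7, 140.8]
tool_rot: [0.707, 0.707, 0.0, 0.0]
wrist_force: [-0.8, -0.0, 5.4]
grip_width: 22.9
grasp_force: 29.8
```

```bash
python3 - <<'E'
from bench import arm
import cv2
s=arm.snapshot("wrist");cv2.imwrite("pics/w2.png",s["img"][:,:,::-1])
s=arm.sense();print(s["time"],s["eef_pos"],s["wrist_force"],s["grip_width"])
E
```

```text
8.575 [ 551.62272778 -264.67828011  140.74109657] [-0.74523239  0.38553392  5.70957195] 23.517064094700594
```

View pics/w2.png

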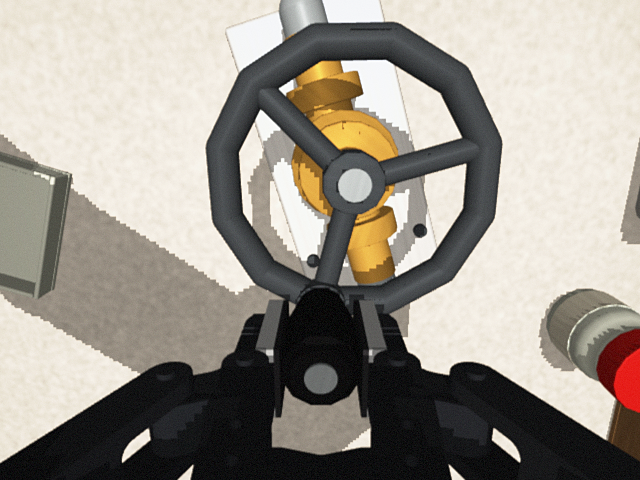

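The knob is held between the pads, with its top at about (320,378) and the fingers clear of the rim. I'll work out the crank steps: 10° per row, 50 mm radius, starting at -105°.

```bash
python3 - <<'E'
import numpy as np
a=np.radians(-105+10*np.arange(37));x,y=50*np.cos(a)/20,50*np.sin(a)/20
X,Y=np.diff(x),np.diff(y)
for i in range(0,36,9):print(-105+10*i,";".join(f"{Y[j]:.2f} {X[j]:.2f} 0 0 0 0" for j in range(i,i+9)))
E
```

```text
-105 -0.08 0.43 0 0 0 0;0.00 0.44 0 0 0 0;0.08 0.43 0 0 0 0;0.15 0.41 0 0 0 0;0.22 0.38 0 0 0 0;0.28 0.33 0 0 0 0;0.33 0.28 0 0 0 0;0.38 0.22 0 0 0 0;0.41 0.15 0 0 0 0
-15 0.43 0.08 0 0 0 0;0.44 0.00 0 0 0 0;0.43 -0.08 0 0 0 0;0.41 -0.15 0 0 0 0;0.38 -0.22 0 0 0 0;0.33 -0.28 0 0 0 0;0.28 -0.33 0 0 0 0;0.22 -0.38 0 0 0 0;0.15 -0.41 0 0 0 0
75 0.08 -0.43 0 0 0 0;0.00 -0.44 0 0 0 0;-0.08 -0.43 0 0 0 0;-0.15 -0.41 0 0 0 0;-0.22 -0.38 0 0 0 0;-0.28 -0.33 0 0 0 0;-0.33 -0.28 0 0 0 0;-0.38 -0.22 0 0 0 0;-0.41 -0.15 0 0 0 0
165 -0.43 -0.08 0 0 0 0;-0.44 0.00 0 0 0 0;-0.43 0.08 0 0 0 0;-0.41 0.15 0 0 0 0;-0.38 0.22 0 0 0 0;-0.33 0.28 0 0 0 0;-0.28 0.33 0 0 0 0;-0.22 0.38 0 0 0 0;-0.15 0.41 0 0 0 0
```

apply_moves(series="-0.08 0.43 0 0 0 0;0.00 0.44 0 0 0 0;0.08 0.43 0 0 0 0;0.15 0.41 0 0 0 0;0.22 0.38 0 0 0 0;0.28 0.33 0 0 0 0;0.33 0.28 0 0 0 0;0.38 0.22 0 0 0 0;0.41 0.15 0 0 0 0")

```text
time: 9.7
eef_pos: [612.1, -229.7, 140.7]
tool_rot: [0.707, 0.707, -0.001, -0.0]
wrist_force: [-5.3, -0.8, 7.6]
grip_width: 22.7
grasp_force: 30.2
```

apply_moves(series="0.43 0.08 0 0 0 0;0.44 0.00 0 0 0 0;0.43 -0.08 0 0 0 0;0.41 -0.15 0 0 0 0;0.38 -0.22 0 0 0 0;0.33 -0.28 0 0 0 0;0.28 -0.33 0 0 0 0;0.22 -0.38 0 0 0 0;0.15 -0.41 0 0 0 0")

```text
time: 10.82
eef_pos: [577.7, -168.0, 140.7]
tool_rot: [0.707, 0.707, 0.0, 0.001]
wrist_force: [1.3, -3.6, 5.6]
grip_width: 22.9
grasp_force: 29.9
```

apply_moves(series="0.08 -0.43 0 0 0 0;0.00 -0.44 0 0 0 0;-0.08 -0.43 0 0 0 0;-0.15 -0.41 0 0 0 0;-0.22 -0.38 0 0 0 0;-0.28 -0.33 0 0 0 0;-0.33 -0.28 0 0 0 0;-0.38 -0.22 0 0 0 0;-0.41 -0.15 0 0 0 0")

```text
time: 11.95
eef_pos: [515.9, -201.9, 140.6]
tool_rot: [0.707, 0.708, 0.001, -0.001]
wrist_force: [-0.2, 1.7, 9.5]
grip_width: 22.9
grasp_force: 30.4
```

apply_moves(series="-0.43 -0.08 0 0 0 0;-0.44 0.00 0 0 0 0;-0.43 0.08 0 0 0 0;-0.41 0.15 0 0 0 0;-0.38 0.22 0 0 0 0;-0.33 0.28 0 0 0 0;-0.28 0.33 0 0 0 0;-0.22 0.38 0 0 0 0;-0.15 0.41 0 0 0 0")

```text
time: 13.08
eef_pos: [551.2, -264.6, 140.7]
tool_rot: [0.707, 0.707, 0.0, -0.0]
wrist_force: [-1.7, 0.1, 9.1]
grip_width: 23.1
grasp_force: 30.3
```

apply_moves(series="-0.08 0.43 0 0 0 0;0.00 0.44 0 0 0 0;0.08 0.43 0 0 0 0")

```text
time: 13.45
eef_pos: [577.3, -264.4, 140.7]
tool_rot: [0.707, 0.707, 0.0, -0.0]
wrist_force: [-2.3, -0.1, 7.9]
grip_width: 23.1
grasp_force: 30.3
```

Now 1.08 turns in. I'll go on in short pieces of 20–30° and watch for the stop.

apply_moves(series="0.15 0.41 0 0 0 0;0.22 0.38 0 0 0 0")

```text
time: 13.7
eef_pos: [593.0, -256.9, 140.7]
tool_rot: [0.707, 0.707, 0.0, -0.0]
wrist_force: [-2.6, 0.5, 10.0]
grip_width: 23.3
grasp_force: 30.3
```

apply_moves(series="0.28 0.33 0 0 0 0;0.33 0.28 0 0 0 0")

```text
time: 13.95
eef_pos: [605.0, -244.6, 140.7]
tool_rot: [0.707, 0.707, 0.0, -0.0]
wrist_force: [-4.0, -0.6, 10.1]
grip_width: 22.9
grasp_force: 30.4
```

apply_moves(series="0.38 0.22 0 0 0 0;0.41 0.15 0 0 0 0")

```text
time: 14.2
eef_pos: [612.2, -229.1, 140.7]
tool_rot: [0.707, 0.707, -0.0, -0.0]
wrist_force: [-4.4, -0.9, 9.5]
grip_width: 23.0
grasp_force: 30.4
```

apply_moves(series="0.43 0.08 0 0 0 0;0.44 0.00 0 0 0 0")

```text
time: 14.45
eef_pos: [613.7, -211.9, 140.7]
tool_rot: [0.707, 0.707, -0.0, -0.0]
wrist_force: [-3.0, -2.8, 8.7]
grip_width: 23.1
grasp_force: 30.3
```

apply_moves(series="0.43 -0.08 0 0 0 0;0.41 -0.15 0 0 0 0")

```text
time: 14.7
eef_pos: [611.2, -200.7, 141.1]
tool_rot: [0.708, 0.706, -0.001, 0.006]
wrist_force: [15.8, -27.1, -11.4]
grip_width: 22.8
grasp_force: 30.0
```

apply_moves(series="0.38 -0.22 0 0 0 0;0.33 -0.28 0 0 0 0")

```text
time: 14.95
eef_pos: [606.9, -180.7, 141.3]
tool_rot: [0.706, 0.708, 0.004, 0.006]
wrist_force: [2.1, 1.8, 1.0]
grip_width: 14.1
grasp_force: 0.0
```

The stop was felt at about (611,-201): wrist force jumped to 31 N in the plane. The next rows then pulled the pads off the knob. I'll back off, rise, open and look.

apply_moves(series="0.6 -0.2 0 0 0 0;0.6 -0.2 0 0 0 0;0 0 -0.9 0 0 0;0 0 -0.9 0 0 0;0 0 -0.9 0 0 0;0 0 -0.9 0 0 0;0 0 -0.9 0 0 0;0 0 0 0 0 0")

```text
time: 15.95
eef_pos: [592.5, -157.2, 232.0]
tool_rot: [0.707, 0.707, 0.001, 0.001]
wrist_force: [-0.0, -0.2, -0.4]
grip_width: 0.2
grasp_force: 0.0
```

apply_moves(series="-1 0 0 0 0 0;-0.7 0 0 0 0 0;0 0 0 0 0 0;0 0 0 0 0 0;0 0 0 0 0 0", gripper=-1)

```text
time: 16.58
eef_pos: [591.9, -190.0, 230.1]
tool_rot: [0.707, 0.707, 0.0, -0.0]
wrist_force: [0.0, 0.4, 0.3]
grip_width: 85.3
grasp_force: 0.0
```

```bash
python3 - <<'E'
from bench import arm
import cv2,pickle
s=arm.snapshot("wrist");pickle.dump(s,open("w.pkl","wb"));cv2.imwrite("pics/w3.png",s["img"][:,:,::-1])
s=arm.sense();print(s["time"],s["eef_pos"],s["tool_rot"],s["grip_width"])
E
```

```text
16.625 [ 591.960821   -190.02306995  230.15718081] [ 7.06738664e-01  7.07474678e-01  7.04787286e-05 -1.89400173e-04] 85.66875808187784
```

View pics/w3.png

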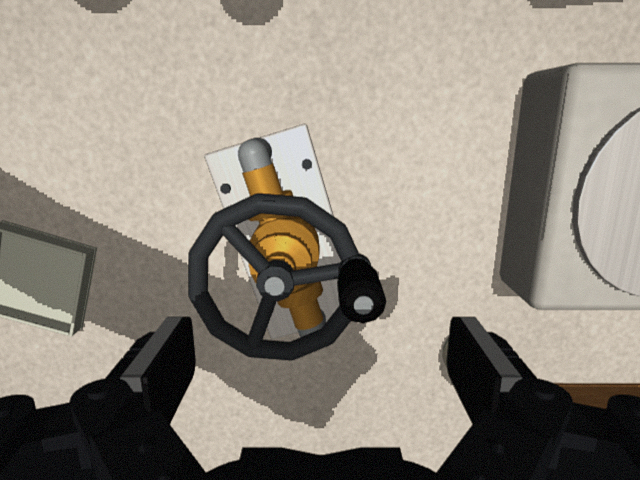

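The knob's top is at (362,302), with the wheel centred near (276,277).

```bash
python3 - <<'E'
import pickle
from h import *
w=pickle.load(open("w.pkl","rb"))
h=ray(w,276,277,104);k=ray(w,362,301,158);print(h,k,np.degrees(np.arctan2(k[1]+216,k[0]-564.2)))
for a in(0,5,10,15,20):print(a,proj(w,np.array([564.2+50*np.cos(np.radians(a)),-216+50*np.sin(np.radians(a)),158])))
E
```

```text
[ 564.4 -213.5  104. ] [ 612.8 -205.7  158. ] 11.965876024565986
0 [364.3 319.9]
5 [364.1 312. ]
10 [363.2 304.1]
15 [361.6 296.2]
20 [359.1 288.4]
```

apply_moves(series="-0.39 0.53 0 0 0 0;-0.39 0.52 0 0 0 0;0 0 0.75 0 0 0;0 0 0.75 0 0 0;0 0 0.75 0 0 0;0 0 0.75 0 0 0;0 0 0.75 0 0 0;0 0 0.75 0 0 0;0 0 0 0 0 0")

```text
time: 17.75
eef_pos: [612.1, -206.0, 138.8]
tool_rot: [0.707, 0.707, -0.001, -0.001]
wrist_force: [-0.5, -0.0, -0.4]
grip_width: 85.2
grasp_force: 0.0
```

apply_moves(series="0 0 0 0 0 0;0 0 0 0 0 0;0 0 0 0 0 0;0 0 0 0 0 0;0 0 0 0 0 0;0 0 0 0 0 0", gripper=1, force=50)

```text
time: 18.5
eef_pos: [613.1, -206.4, 140.8]
tool_rot: [0.707, 0.707, 0.0, 0.0]
wrist_force: [-0.5, 1.5, 5.0]
grip_width: 22.9
grasp_force: 49.0
```

apply_moves(series="0.1 -0.02 0 0 0 0;0.1 -0.02 0 0 0 0;0 0 0 0 0 0")

```text
time: 18.88
eef_pos: [612.3, -202.6, 140.8]
tool_rot: [0.707, 0.707, 0.0, 0.0]
wrist_force: [-0.7, -0.7, 6.4]
grip_width: 22.8
grasp_force: 49.2
```

apply_moves(series="0.1 -0.03 0 0 0 0;0 0 0 0 0 0")

```text
time: 19.12
eef_pos: [611.7, -200.7, 140.8]
tool_rot: [0.707, 0.707, 0.0, 0.001]
wrist_force: [-1.0, -1.0, 6.5]
grip_width: 22.7
grasp_force: 49.2
```

apply_moves(series="0.1 -0.03 0 0 0 0;0 0 0 0 0 0")

```text
time: 19.38
eef_pos: [611.6, -200.5, 140.8]
tool_rot: [0.707, 0.707, -0.0, 0.002]
wrist_force: [3.8, -7.0, 1.5]
grip_width: 22.5
grasp_force: 49.1
```

apply_moves(series="0.08 -0.03 0 0 0 0;0 0 0 0 0 0")

```text
time: 19.62
eef_pos: [611.6, -200.3, 140.9]
tool_rot: [0.708, 0.706, -0.001, 0.004]
wrist_force: [5.9, -11.7, -1.2]
grip_width: 22.0
grasp_force: 49.2
```

```bash
python3 - <<'E'
import numpy as np
a=np.radians(18-10*np.arange(10));x,y=50*np.cos(a)/20,50*np.sin(a)/20
X,Y=np.diff(x),np.diff(y)
print(";".join(f"{Y[j]:.2f} {X[j]:.2f} 0 0 0 0" for j in range(9)),x[-1]*20+564.2,y[-1]*20-216)
E
```

```text
-0.42 0.10 0 0 0 0;-0.44 0.02 0 0 0 0;-0.43 -0.05 0 0 0 0;-0.42 -0.13 0 0 0 0;-0.39 -0.20 0 0 0 0;-0.35 -0.26 0 0 0 0;-0.30 -0.32 0 0 0 0;-0.24 -0.37 0 0 0 0;-0.17 -0.40 0 0 0 0 579.6508497187474 -263.5528258147577
```

The stop is felt firmly at about 18°: force is rising with no movement. I'll undo the 3.5 mm of over-command and wind back 90°.

apply_moves(series="-0.16 0.06 0 0 0 0;-0.42 0.10 0 0 0 0;-0.44 0.02 0 0 0 0;-0.43 -0.05 0 0 0 0;-0.42 -0.13 0 0 0 0;-0.39 -0.20 0 0 0 0;-0.35 -0.26 0 0 0 0;-0.30 -0.32 0 0 0 0;-0.24 -0.37 0 0 0 0;-0.17 -0.40 0 0 0 0;0 0 0 0 0 0;0 0 0 0 0 0")

```text
time: 21.12
eef_pos: [579.0, -262.6, 140.8]
tool_rot: [0.707, 0.707, 0.0, -0.0]
wrist_force: [-1.2, 1.2, 8.5]
grip_width: 22.7
grasp_force: 50.2
```

Wound back 90.6°. Releasing and rising.

apply_moves(series="0 0 0 0 0 0;0 0 0 0 0 0;0 0 0 0 0 0;0 0 0 0 0 0;0 0 0 0 0 0;0 0 -0.75 0 0 0;0 0 -0.75 0 0 0;0 0 -0.75 0 0 0;0 0 -0.75 0 0 0;0 0 -0.75 0 0 0;0 0 -0.75 0 0 0;0.7 0 -0.75 0 0 0;0.7 0 0 0 0 0;0.7 0 0 0 0 0;0 0 0 0 0 0;0 0 0 0 0 0", gripper=-1)

```text
time: 23.12
eef_pos: [579.0, -221.1, 244.9]
tool_rot: [0.707, 0.707, -0.0, -0.0]
wrist_force: [-0.5, -0.5, -0.9]
grip_width: 85.3
grasp_force: 0.0
```

```bash
python3 - <<'E'
from bench import arm
import cv2,pickle
from h import *
s=arm.snapshot("wrist");cv2.imwrite("pics/w4.png",s["img"][:,:,::-1])
for a in(-82,-77,-72,-67,-62):print(a,proj(s,np.array([564.2+50*np.cos(np.radians(a)),-216+50*np.sin(np.radians(a)),158])))
s=arm.sense();print(s["time"],s["eef_pos"],s["grip_width"],s["wrist_force"])
E
```

```text
-82 [306.  337.9]
-77 [313.8 336.6]
-72 [321.4 334.7]
-67 [328.9 332.2]
-62 [336.1 329.1]
23.175 [ 578.97883796 -221.49311731  245.0170459 ] 85.45678102642803 [-0.6722164  -0.22021794  0.87691761]
```

View pics/w4.png

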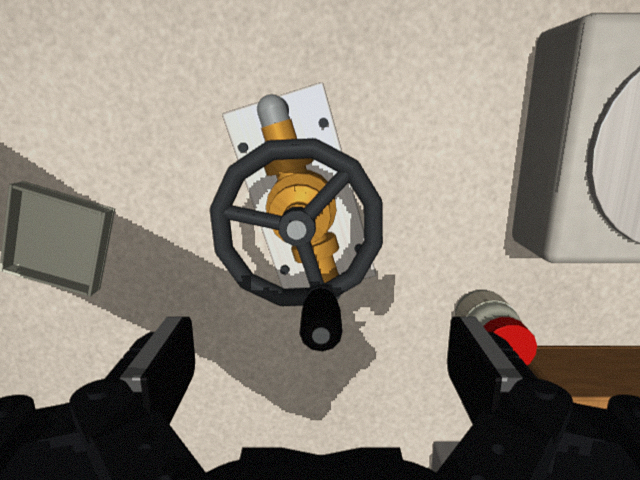

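The knob's top is at (320,335), which puts it at -72°, a quarter turn back from the stop. The gripper is clear, so I'm handing in.

```bash
python3 -c "
from bench import arm
print(arm.sign_off())"
```

```text
the job is handed in; nothing more can be done
None
```

The larger valve was wound anticlockwise to its open stop, then back clockwise about 90°, and released with the gripper clear; the pads slipped off the knob at the stop, so I re-gripped and felt the stop again before winding back. The smaller valve was not touched, and the job was handed in at about 23 s.

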